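Wedge up the tilting plate and hold it

ROBOT

A 7-joint arm with a two-finger parallel gripper is mounted at the origin on a cart in front of the work surface, level with it; the furniture and walls round the work are solid. World frame = base frame: x ahead of the robot, y to its left, z up, the work surface at z = 0. Lengths are in mm, angles in rad, forces in N, time in s.
With the tool pointing down it reaches from about 425 to 825 mm from the base axis. Payload 3.6 kg.
Tool frame: the origin (TCP) lies midway between the tips of the shut fingers; the grasp point (between the pads) lies 19 mm behind it (manip.grip_point_offset is the distance from the TCP to the grasp point, in mm); z points along the fingers, y is the line along which they close (so a half turn about z gives the same grasp; the last joint's range is limited). The gripper opens to 93 mm and grips with 3 to 60 N. Pads are 15 mm wide; open, the fingers measure 128 mm over their backs; the gripper's body (75 mm by 188 mm) begins 65 mm behind the grasp point.
Start: joints at [-1.131, 0.615, -0.013, 1.423, 0.008, 1.103, -0.04], TCP at [291.903, 580.736, 218.64] pointing down, gripper open.
Joint ranges: [-3.12, 3.12], [-0.3, 2.06], [-1.34, 1.32], [0.26, 2.42], [-1.36, 4.5], [0.01, 1.98], [-2.84, 2.84]. Speed limits (rad/s): [2.79, 2.79, 3.14, 3.14, 3.14, 3.14, 3.14].

INTERFACE

Orientations are given as [roll, pitch, yaw] about the fixed x, y, z axes, in that order (R = Rz(yaw) Ry(pitch) Rx(roll)).
In Python, from plant import manip gives the robot as it stands.
- The arm moves only by the tool arm_command, never from a script. Its argument "rows" is a list of rows, each an object of numbers: "jaw": the gripper command: -1 is shut, 1 is fully open, values between are in proportion; "dx", "dy", "dz": the shift along the tool's x, y, z in mm; "rx", "ry", "rz": the turn, a rotation vector about the tool's x, y, z in degrees. In form: [{"jaw": .., "dx": .., "dy": .., "dz": .., "rx": .., "ry": .., "rz": ..}, ...]. A call has exactly 5 rows; each row is the pose to reach, as a shift and turn from the pose commanded when the call began, along the tool's axes at that moment; what a row does not reach only later rows make up. A row lasts 1/12 s, in which the tool goes at most 41.7 mm and 7.16 degrees, less where a joint would pass 70% of its speed; a pose out of reach is approached as far as the arm can. A call with a gripper value outside its range is refused whole. The fingers move at their own pace and stop on an object; the grip force is fixed at half the most. Time passes only in rows, so rows that repeat a pose let the fingers close, or fill a call up. It gives the time, the measured TCP pose, the force, the opening and the grip force at its end, in the units of the state.
- manip.state(): the state, without advancing time (a new reading comes with each control period).
- manip.capture(name): name is "scene" or "top" or "wrist"; returns the picture (420x560x3 uint8, blue, green, red); there is no depth.
- manip.camera_model(name): a dict with "K" (3x3 intrinsics, pixels), "xyz" and "rotation" of the camera in the world; the wrist camera has in their place "hand_eye" (4x4, takes a point from camera to tool coordinates, whose origin is the TCP and whose axes are the flange's). Camera axes: x right, y up, looking along -z (the intrinsics and any distortion apply to the point x, -y, -z); pixel columns grow to the right and rows downward; lengths in mm; the calibration is good to about 2 mm. A picture is of the moment at which its call begins: read the wrist's pose just before it. camera_model takes no time and is no camera call.
- manip.finish_job(): hands the job in; it is judged then, once.
Trained networks look in the newest picture that a camera, given by its name, has taken for a name from the list of things; names that differ only in an ending like _2 or _b are one class to them, and where a whole thing is asked for, a point or a joint stands for the part that bears it (a point fixed in the world has none). Each returns a list of dicts, best first, with "conf" (0 to 1); they miss things now and then, are a little off and sometimes report something else, mostly with a low value. They report only what shows in the picture. A call takes as long as a camera call.
- manip.find_in(camera, label): "rect" ([left, top, width, height] in pixels, round what is visible of it).
The state is a dict: "time": time; "q": joint angles; "qvel": joint speeds; "effort": joint torques, N m; "tool_pos": TCP position; "tool_rot": TCP orientation; "ft_force": force on the tool from outside, world axes, zero at the start; "wrist_torque": the same for the moment, N m; "grip_width": finger opening in mm; "grasp_force": force on a finger pad.
Only numpy, scipy, OpenCV 4.12 (cv2) and the standard library are available. Lean on these libraries where they do the work, as an engineer would, in place of code of your own. Each camera call takes 0.05 s, during which the arm holds its last target. There are 200 camera calls.

TASK

Take the steel wedge by its upright rubber tab, pull it straight back out of its spring clip, set it flat on the base of the tilt fixture and push its thin end under the free front edge of the hinged plate until the plate just lifts off its two rest pads: a gap of 2 to 8 mm at the front edge, no more. Lift the plate with the wedge alone, without the gripper touching the plate, and leave the other things on the bench where they are. Finish still gripping the wedge there so that it keeps the plate up: do not let go.

Things in the scene. Friction and masses are not known exactly. Their poses are not given: they have to be found in the camera images.
- wedge_grip (a point): Centre of the upright rubber grip tab of the loose steel wedge (0.3 kg, 110 x 36 mm): tab 28 mm long (x), 16 mm wide (y, grasp width), 44 mm high. Axes: x to the thin nose, z up. The wedge's underside lies 48 mm below this point, its nose 90 mm ahead, its rear end 20 mm behind; its flat rear top, on which the tab stands, is 26 mm above its underside.
- wedge_nose (a point): Middle of the lower front edge of the wedge's nose, on its underside; axes as the wedge. The nose is 5 mm high; the top rises from it by 1 mm in 4 mm, up to 26 mm. Side notches, 3 mm deep, 20 to 40 mm behind the nose.
- wedge: The wedge; origin on its underside, 48 mm straight below the centre of its tab, 90 mm behind the nose. The steel is slick (friction about 0.05): unless held, the plate's weight squeezes it out again. Only the tab gives good grip.
- clip: Fixed spring clip, plate 130 x 96 x 8 mm, parts on it up to 26 mm high. Origin: centre of its underside on the bench; x points into it, open end at -x. The wedge lies flat on the plate, nose to +x, tab centre at x = -40 mm, held by two sprung rollers in its notches (6 to 12 N to pull it out to -x) and a bridge over the nose; pull back 35 mm or more before lifting.
- tilt_base: Fixed base of the tilt fixture: plate 236 x 112 x 8 mm. Origin: centre of its underside on the bench; x points from the open front apron to the hinge (axis 110 mm ahead of the origin). Two rest pads 14 mm high, 70 mm apart between their inner sides, stand on it left and right under the plate.
- mouth (a point): Point on the top face of the base straight below the middle of the resting plate's front edge, 10 mm ahead of the base's origin, 8 mm above the bench; axes as the base (x = the way to push). The gap under the resting plate is 14 mm high.
- plate_edge (a point): Middle of the plate's front lower edge, 100 mm from the hinge axis. Plate 96 mm wide, 10 mm thick, front edge rounded (5 mm radius: its lowest line, which the wedge meets, lies 5 mm behind this point); an iron club head, 11 mm high, is fixed on it. It presses on the wedge with about 3 to 7 N.
- tilt_plate (a joint): Angle of the plate about its hinge, rad: 0 = resting on the pads, grows as the front edge rises (10 mm at the front edge = 0.1).
- hex_keys: Bystander: folding hex key set, 31 x 86 x 22 mm, origin under its centre. Not to be moved.
- marker: Bystander: marker pen, 135 mm long, origin under its centre. Not to be moved.
- iron_head_2: Bystander: loose iron club head, 79 x 88 x 11 mm, origin under its centre. Not to be moved.

How it is judged:
By the outcome, as a careful person would: the job done as asked, in the order asked, and still so for the second after the job is handed in, while the arm keeps its last pose, push and grip.
It also fails if it takes over 38 s, if anything falls off the work surface, if the arm or the gripper's body presses on something with over 40 N, if the wrist force passes 120 N, or if a joint passes its speed limit or range.

## Working session

There is one attempt and no reset: what is moved stays moved. The work goes in short steps, Python scripts to look and compute and a tool call to move; the robot and the scene stay as the last step left them, time stands still between calls to the robot, and variables do not carry over. Pictures are saved under pics/ and viewed, at most 10 in all, crops included, and the job is handed in when it is done.

Besides the shell and the picture viewer there is one more tool, called as a command line: name --argument value ..., lists and objects as JSON in quotes. arm_command: Moves the arm, as the interface text tells. Its arguments: {"type":"object","properties":{"rows":{"type":"array","items":{"type":"object","properties":{"jaw":{"type":"number"},"dx":{"type":"number"},"dy":{"type":"number"},"dz":{"type":"number"},"rx":{"type":"number"},"ry":{"type":"number"},"rz":{"type":"number"}}}}},"required":["rows"]}

```bash
mkdir -p pics; ls
python3 - <<'E'
from plant import manip
import cv2,numpy as np
s=manip.state();print(s)
for c in("scene","top"):
    im=manip.capture(c);cv2.imwrite(f"pics/{c}0.png",im)
    m=manip.camera_model(c);print(c,m)
    for l in("wedge_grip","wedge","clip","tilt_base","tilt_plate","hex_keys","marker","iron_head_2"):
        print(l,[(np.round(d["rect"]).tolist(),round(d["conf"],2)) for d in manip.find_in(c,l)[:3]])
print(manip.camera_model("wrist"),manip.grip_point_offset)
E
```

```text
pics
{'time': 0.0, 'q': array([-1.13147398,  0.61590748, -0.01258861,  1.42487361,  0.00811395,
        1.10338109, -0.04041756]), 'qvel': array([-0.00087388,  0.00197677,  0.00019194, -0.0008968 , -0.00041639,
       -0.00015419, -0.00138121]), 'effort': array([ 1.34252959e-04, -4.58937657e+01,  2.08958723e-01, -1.65749985e+01,
       -6.11100532e-02,  2.04295828e-02,  2.31683034e-04]), 'tool_pos': array([291.6120122 , 580.04480697, 217.49724477]), 'tool_rot': array([-3.13907444e+00,  6.38640770e-05,  2.67580279e+00]), 'ft_force': array([-0.50700769, -1.00179625,  0.0848842 ]), 'wrist_torque': array([-0.00286635, -0.0332169 , -0.03647023]), 'grasp_force': 0.0, 'grip_width': 92.9588687398358}
scene {'K': array([[436.07942367,   0.        , 275.21322795],
       [  0.        , 436.07942367, 211.93625926],
       [  0.        ,   0.        ,   1.        ]]), 'xyz': array([-234.51005348, -649.9277715 ,  688.35552796]), 'rotation': array([ 0.97048904, -0.02156063, -1.0246287 ])}
wedge_grip [([328.0, 230.0, 38.0, 32.0], 0.66)]
wedge [([330.0, 235.0, 38.0, 28.0], 0.87)]
clip [([319.0, 234.
[... 833 characters left out ...]
, 0.58), ([405.0, 213.0, 6.0, 45.0], 0.5)]
hex_keys [([220.0, 272.0, 29.0, 11.0], 0.81)]
marker [([406.0, 213.0, 3.0, 42.0], 0.56)]
iron_head_2 [([158.0, 171.0, 30.0, 27.0], 0.95)]
{'K': array([[338.26378587,   0.        , 284.06298215],
       [  0.        , 338.26378587, 203.79741061],
       [  0.        ,   0.        ,   1.        ]]), 'hand_eye': array([[-6.42233454e-04,  9.58242893e-01,  2.85954796e-01,
         8.07347842e+01],
       [ 9.99999411e-01,  8.65637580e-04, -6.54851698e-04,
        -5.13227614e-01],
       [-8.75040203e-04,  2.85954207e-01, -9.58242885e-01,
        -1.66395683e+02],
       [ 0.00000000e+00,  0.00000000e+00,  0.00000000e+00,
         1.00000000e+00]])} 18.8
```

```bash
cat > h.py <<'E'
from plant import manip
import cv2,numpy as np
from scipy.spatial.transform import Rotation as R
def cam(c,s=None):
    m=manip.camera_model(c);K=m["K"]
    if c=="wrist":
        s=s or manip.state();T=np.eye(4);T[:3,:3]=R.from_euler("xyz",s["tool_rot"]).as_matrix();T[:3,3]=s["tool_pos"]
        T=T@m["hand_eye"];return K,T[:3,:3],T[:3,3]
    return K,R.from_euler("xyz",m["rotation"]).as_matrix(),np.array(m["xyz"])
def ray(C,u,v,z):
    K,Rm,o=C;d=np.linalg.inv(K)@[u,v,1];d=Rm@[d[0],-d[1],-d[2]]
    return (o+d*(z-o[2])/d[2])
def proj(C,P):
    K,Rm,o=C;p=(np.atleast_2d(P)-o)@Rm;p=p*[1,-1,-1];p=p@K.T;return p[:,:2]/p[:,2:]
E
python3 - <<'E'
from h import *
t=cv2.imread("pics/top0.png");cv2.imwrite("pics/t1.png",cv2.resize(t[140:300,140:430],None,fx=2.75,fy=2.75,interpolation=cv2.INTER_CUBIC))
C=cam("top")
print("iv",manip.camera_model("top")["xyz"])
for n,u,v,z in(("wedge",347,207,26),("clip",347.5,205.5,8),("base",269.5,205,8),("plate",271,186,30),("keys",234.5,277.5,10),("mark",407.5,234,5),("iron",173,184.5,5)):print(n,ray(C,u,v,z).round())
C=cam("scene")
for n,u,v,z in(("clip",350,253,10),("base",265,222,10)):print(n,ray(C,u,v,z).round())
E
```

```text
iv [ 267.98044378 -183.6620634  1387.82851262]
wedge [ 567. -378.   26.]
clip [ 576. -382.    8.]
base [ 571. -152.    8.]
plate [ 623. -156.   30.]
keys [356. -59.  10.]
mark [ 496. -558.    5.]
iron [626. 136.   5.]
clip [ 568. -392.   10.]
base [ 565. -149.   10.]
```

View pics/t1.png

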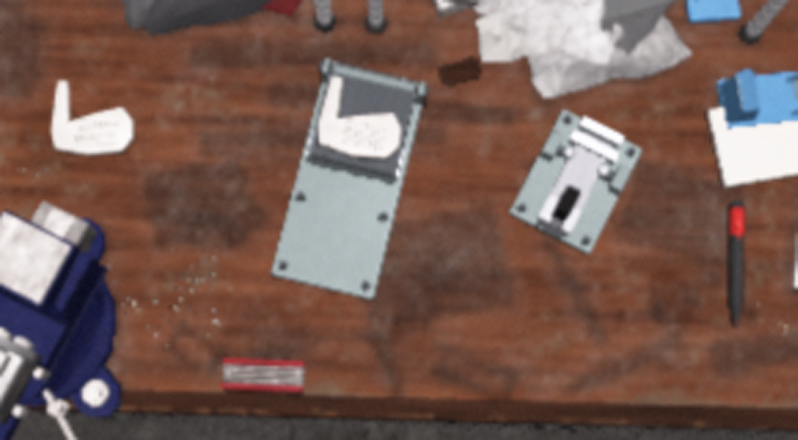

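The top view shows the base running from front corners (273,272)/(375,297) to hinge corners (325,65)/(425,90). The clip corners are (565,110), (640,152), (587,252) and (512,211), with the black tab at (567,203). There is a blue vise at the left, so I'll check the scene picture for its height.

Run:
```python
from h import *
C=cam("top")
f=lambda u,v,z:ray(C,140+u/2.75,140+v/2.75,z)[:2]
for n,c in(("base",[(273,272),(375,297),(425,90),(325,65)]),("clip",[(512,211),(587,252),(640,152),(565,110)])):
    p=np.array([f(*q,8) for q in c]);d=p[2]+p[3]-p[0]-p[1];w=p[1]-p[0]+p[2]-p[3]
    print(n,p.mean(0).round(1),"len",np.linalg.norm(d)/2,np.linalg.norm(w)/2,"yaw",np.degrees(np.arctan2(d[1],d[0])),np.degrees(np.arctan2(w[0],-w[1])))
print("tab",f(567,203,60),"vise",f(50,210,100),f(60,300,50))
t=cv2.imread("pics/scene0.png");cv2.imwrite("pics/s1.png",cv2.resize(t,None,fx=1.4,fy=1.4))
```

```text
base [ 570.2 -145.6] len 233.08768154756808 111.63781349110498 yaw -11.778436478349507 -12.681119396444995
clip [ 575.1 -388. ] len 125.51755343675708 91.22454889704788 yaw -27.073649970831465 -28.399941779379795
tab [ 539.88882888 -370.89301253] vise [510.91781781 148.58996559] [427.40362435 144.27695351]
```

View pics/s1.png

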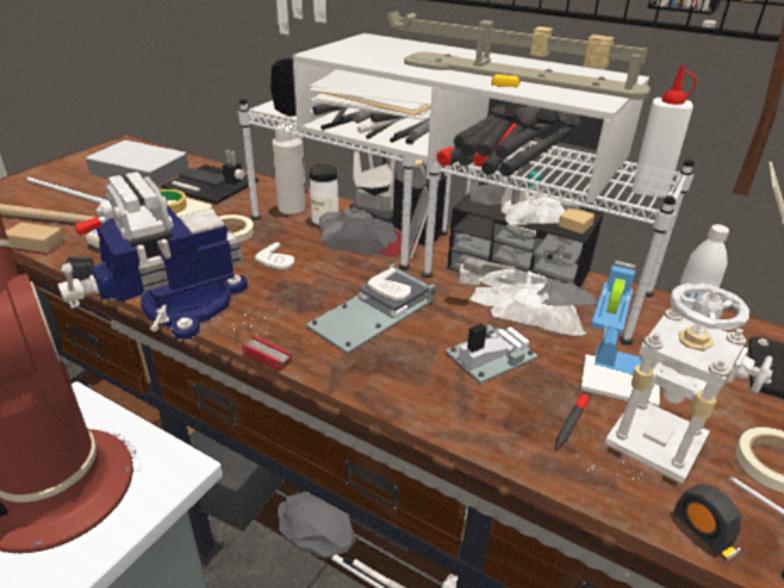

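The scene view shows a tall blue vise (grey top at about (140,195)) between the start pose and the work. I'll estimate its height before crossing.

Run:
```python
from h import *
S=cam("scene");T=cam("top")
for z in(100,150,200,250,300):
    p=ray(S,100,136,z);q=ray(S,82,162,z);print(z,p.round(),proj(T,p).round(),q.round(),proj(T,q).round())
t=cv2.imread("pics/top0.png");cv2.imwrite("pics/t2.png",cv2.resize(t[130:380,0:250],None,fx=2.4,fy=2.4))
p=ray(S,480/1.4,210/1.4,0)
```

```text
100 [567. 466. 100.] [[ 45. 193.]] [422. 370. 100.] [[ 73. 247.]]
150 [499. 371. 150.] [[ 68. 215.]] [366. 284. 150.] [[ 97. 266.]]
200 [431. 276. 200.] [[ 95. 239.]] [311. 197. 200.] [[122. 288.]]
250 [362. 182. 250.] [[124. 265.]] [255. 110. 250.] [[151. 313.]]
300 [294.  87. 300.] [[157. 295.]] [199.  23. 300.] [[182. 340.]]
```

View pics/t2.png

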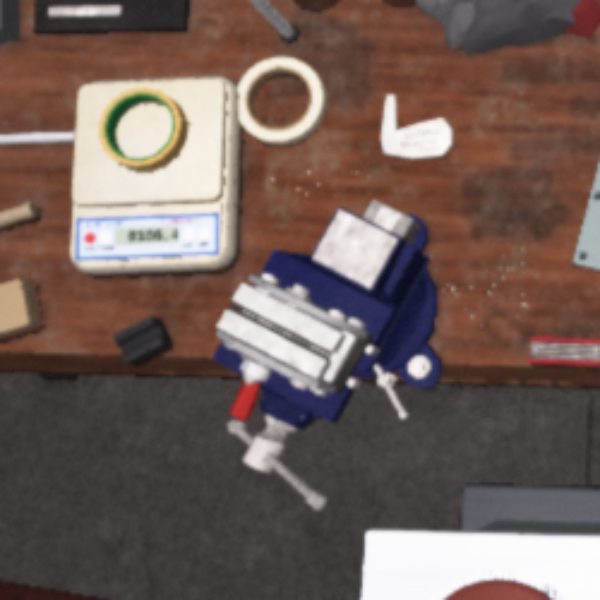

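The vise jaws at t2 (280,325) come out at about z 240, so I'll climb to about z 420 before crossing.

arm_command --rows '[{"jaw": 1,"dz": -41},{"jaw": 1,"dz": -82},{"jaw": 1,"dz": -123},{"jaw": 1,"dz": -164},{"jaw": 1,"dz": -205}]'

```text
$.rows[0]: bad value
```

arm_command --rows '[{"jaw": 1,"dx": -35,"dy": -20},{"jaw": 1,"dx": -70,"dy": -40},{"jaw": 1,"dx": -105,"dy": -60},{"jaw": 1,"dx": -140,"dy": -80},{"jaw": 1,"dx": -175,"dy": -100}]'

```text
$.rows[0]: bad value
```

arm_command --rows '[{"jaw": 1,"dx": 0,"dy": 0,"dz": -41,"rx": 0,"ry": 0,"rz": 0},{"jaw": 1,"dx": 0,"dy": 0,"dz": -82,"rx": 0,"ry": 0,"rz": 0},{"jaw": 1,"dx": 0,"dy": 0,"dz": -123,"rx": 0,"ry": 0,"rz": 0},{"jaw": 1,"dx": 0,"dy": 0,"dz": -164,"rx": 0,"ry": 0,"rz": 0},{"jaw": 1,"dx": 0,"dy": 0,"dz": -205,"rx": 0,"ry": 0,"rz": 0}]'

```text
time: 1.32
tool_pos: [291.7, 580.3, 426.1]
tool_rot: [3.141, -0.0, 2.676]
ft_force: [1.1, 2.2, 0.0]
grip_width: 93.3
grasp_force: 0.0
```

arm_command --rows '[{"jaw": 1,"dx": -35,"dy": -20,"dz": 0,"rx": 0,"ry": 0,"rz": 0},{"jaw": 1,"dx": -70,"dy": -40,"dz": 0,"rx": 0,"ry": 0,"rz": 0},{"jaw": 1,"dx": -105,"dy": -60,"dz": 0,"rx": 0,"ry": 0,"rz": 0},{"jaw": 1,"dx": -140,"dy": -80,"dz": 0,"rx": 0,"ry": 0,"rz": 0},{"jaw": 1,"dx": -175,"dy": -100,"dz": 0,"rx": 0,"ry": 0,"rz": 0}]'

```text
time: 1.73
tool_pos: [404.1, 411.1, 423.9]
tool_rot: [3.141, 0.0, 2.676]
ft_force: [0.8, 0.7, -0.1]
grip_width: 92.8
grasp_force: 0.0
```

arm_command --rows '[{"jaw": 1,"dx": -24,"dy": -33,"dz": 0,"rx": 0,"ry": 0,"rz": 0},{"jaw": 1,"dx": -48,"dy": -66,"dz": 0,"rx": 0,"ry": 0,"rz": 0},{"jaw": 1,"dx": -72,"dy": -99,"dz": 0,"rx": 0,"ry": 0,"rz": 0},{"jaw": 1,"dx": -96,"dy": -132,"dz": 0,"rx": 0,"ry": 0,"rz": 0},{"jaw": 1,"dx": -120,"dy": -165,"dz": 0,"rx": 0,"ry": 0,"rz": 0}]'

```text
time: 2.15
tool_pos: [436.4, 209.4, 423.9]
tool_rot: [3.141, 0.0, 2.676]
ft_force: [1.7, -0.0, -0.0]
grip_width: 93.1
grasp_force: 0.0
```

arm_command --rows '[{"jaw": 1,"dx": -24,"dy": -32,"dz": 0,"rx": 0,"ry": 0,"rz": 0},{"jaw": 1,"dx": -48,"dy": -64,"dz": 0,"rx": 0,"ry": 0,"rz": 0},{"jaw": 1,"dx": -72,"dy": -96,"dz": 0,"rx": 0,"ry": 0,"rz": 0},{"jaw": 1,"dx": -96,"dy": -128,"dz": 0,"rx": 0,"ry": 0,"rz": 0},{"jaw": 1,"dx": -120,"dy": -160,"dz": 0,"rx": 0,"ry": 0,"rz": 0}]'

```text
time: 2.57
tool_pos: [471.6, 12.7, 424.1]
tool_rot: [3.141, 0.001, 2.676]
ft_force: [0.8, -0.3, -0.9]
grip_width: 93.2
grasp_force: 0.0
```

arm_command --rows '[{"jaw": 1,"dx": -24,"dy": -32,"dz": 10,"rx": 0,"ry": 0,"rz": 0},{"jaw": 1,"dx": -48,"dy": -64,"dz": 20,"rx": 0,"ry": 0,"rz": 0},{"jaw": 1,"dx": -72,"dy": -96,"dz": 30,"rx": 0,"ry": 0,"rz": 0},{"jaw": 1,"dx": -96,"dy": -128,"dz": 40,"rx": 0,"ry": 0,"rz": 0},{"jaw": 1,"dx": -120,"dy": -160,"dz": 50,"rx": 0,"ry": 0,"rz": 0}]'

```text
time: 2.98
tool_pos: [507.2, -184.0, 373.6]
tool_rot: [3.141, 0.001, 2.676]
ft_force: [-0.1, -0.0, 0.8]
grip_width: 93.0
grasp_force: 0.0
```

arm_command --rows '[{"jaw": 1,"dx": -22,"dy": -30,"dz": 18,"rx": 0,"ry": 0,"rz": 0},{"jaw": 1,"dx": -44,"dy": -60,"dz": 36,"rx": 0,"ry": 0,"rz": 0},{"jaw": 1,"dx": -66,"dy": -90,"dz": 54,"rx": 0,"ry": 0,"rz": 0},{"jaw": 1,"dx": -88,"dy": -120,"dz": 72,"rx": 0,"ry": 0,"rz": 0},{"jaw": 1,"dx": -110,"dy": -150,"dz": 90,"rx": 0,"ry": 0,"rz": 0}]'

```text
time: 3.4
tool_pos: [538.3, -367.2, 282.8]
tool_rot: [3.141, 0.0, 2.676]
ft_force: [0.4, 0.1, -0.0]
grip_width: 93.0
grasp_force: 0.0
```

arm_command --rows '[{"jaw": 1,"dx": 0,"dy": 0,"dz": 30,"rx": 0,"ry": 0,"rz": 0},{"jaw": 1,"dx": 0,"dy": 0,"dz": 60,"rx": 0,"ry": 0,"rz": 0},{"jaw": 1,"dx": 0,"dy": 0,"dz": 90,"rx": 0,"ry": 0,"rz": 0},{"jaw": 1,"dx": 0,"dy": 0,"dz": 90,"rx": 0,"ry": 0,"rz": 0},{"jaw": 1,"dx": 0,"dy": 0,"dz": 90,"rx": 0,"ry": 0,"rz": 0}]'

```text
time: 3.82
tool_pos: [537.6, -364.9, 192.5]
tool_rot: [3.141, -0.003, 2.676]
ft_force: [-0.4, 0.1, 0.7]
grip_width: 93.1
grasp_force: 0.0
```

Run:
```python
from h import *
s=manip.state();print(s["tool_pos"],s["tool_rot"],s["q"].round(2))
im=manip.capture("wrist");cv2.imwrite("pics/w1.png",im);C=cam("wrist",s)
for l,z in(("wedge_grip",78),("wedge",30),("clip",8)):
    for d in manip.find_in("wrist",l)[:2]:
        x,y,w,h=d["rect"];print(l,np.round(d["rect"]),d["conf"],ray(C,x+w/2,y+h/2,z).round(1))
cv2.imwrite("pics/w1b.png",cv2.resize(im,None,fx=1.4,fy=1.4))
```

```text
[ 537.64418793 -364.88517697  192.52738108] [ 3.14104325 -0.00349987  2.67614775] [ 0.38  0.66  0.33  1.46 -0.23  1.06  1.86]
wedge_grip [261. 169.  39.  87.] 0.66 [ 545.5 -372.2   78. ]
wedge_grip [419.   1. 140. 243.] 0.53 [ 553.2 -187.3   78. ]
wedge [262. 164.  40.  92.] 0.86 [ 558.1 -378.    30. ]
clip [235. 164.  91. 116.] 0.64 [ 576.1 -388.6    8. ]
```

View pics/w1b.png

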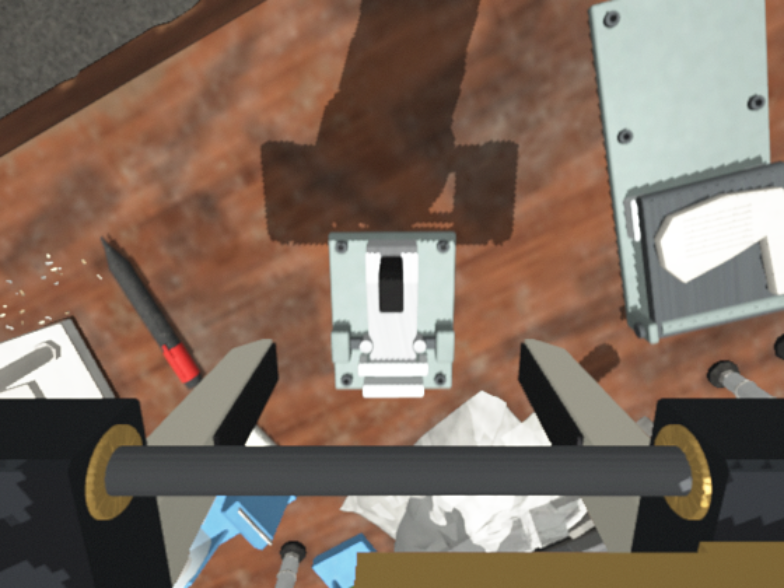

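The wrist view shows the clip at rows 235–388 with its centreline near vertical. The tab is at columns 378–404, from row 256 (rear bottom) to row 312 (front top). No hazard is near the fingers.

Run:
```python
from h import *
s=manip.state();C=cam("wrist",s);k=1.4
f=lambda u,v,z:ray(C,u/k,v/k,z)
a,b=f(391,312,78),f(391,256,34);print("tab ftop",a,"rbot",b,"mid",(a+b)/2,np.degrees(np.arctan2(*(a-b)[1::-1])),np.linalg.norm((a-b)[:2]))
p=np.array([f(330,234,8),f(455,234,8),f(452.5,389,8),f(335.5,389,8)])[:,:2]
d=p[2]+p[3]-p[0]-p[1];w=p[1]-p[0]+p[2]-p[3];print(p.mean(0),np.linalg.norm(d)/2,np.linalg.norm(w)/2,np.degrees(np.arctan2(d[1],d[0])),np.degrees(np.arctan2(-w[0],w[1])))
y=np.radians(-27);u=np.array([np.cos(y),np.sin(y)])
print("tab from clip",p.mean(0)-40*u)
im=cv2.imread("pics/w1.png");g=im[175:230,262:298].max(2)<60
r,c=np.nonzero(g);print(r.min()+175,r.max()+175,c.min()+262,c.max()+262)
```

```text
tab ftop [ 557.50004859 -380.97380266   78.        ] rbot [ 533.83603932 -369.61506533   34.        ] mid [ 545.66804395 -375.29443399   56.        ] -25.641031172445754 26.248928513187575
[ 583.35283843 -393.12597846] 131.4390904798913 96.3615760939443 -26.33848208263614 -26.703891997510684
tab from clip [ 547.71257747 -374.96635847]
184 221 271 286
```

arm_command --rows '[{"jaw": 1,"dx": -13,"dy": -5,"dz": 30,"rx": 0,"ry": 0,"rz": 0},{"jaw": 1,"dx": -13,"dy": -5,"dz": 65,"rx": 0,"ry": 0,"rz": 0},{"jaw": 1,"dx": -13,"dy": -5,"dz": 100,"rx": 0,"ry": 0,"rz": 0},{"jaw": 1,"dx": -13,"dy": -5,"dz": 100,"rx": 0,"ry": 0,"rz": 0},{"jaw": 1,"dx": -13,"dy": -5,"dz": 100,"rx": 0,"ry": 0,"rz": 0}]'

```text
time: 4.43
tool_pos: [547.4, -375.6, 93.7]
tool_rot: [3.141, -0.002, 2.676]
ft_force: [0.2, -0.2, 0.8]
grip_width: 93.2
grasp_force: 0.0
```

Run:
```python
from h import *
s=manip.state();print(s["tool_pos"],s["tool_rot"])
im=manip.capture("wrist");C=cam("wrist",s)
Rm=R.from_euler("xyz",s["tool_rot"]).as_matrix()
cv2.imwrite("pics/w2.png",cv2.resize(im,None,fx=1.4,fy=1.4))
# expected image of tab box at predicted place
y=np.radians(-26.5);u=np.array([np.cos(y),np.sin(y),0]);v=np.array([-u[1],u[0],0])
c=np.array([547,-375.2,0])
for a,z in((14,78),(-14,78),(-14,34)):
    print(a,z,(proj(C,[c+a*u+8*v+[0,0,z],c+a*u-8*v+[0,0,z]])*1.4).round())
```

```text
[ 547.38539988 -375.55381551   93.74464732] [ 3.14136258e+00 -1.58842956e-03  2.67615805e+00]
14 78 [[418. 375.]
 [380. 375.]]
-14 78 [[418. 313.]
 [379. 313.]]
-14 34 [[415. 283.]
 [383. 283.]]
```

View pics/w2.png

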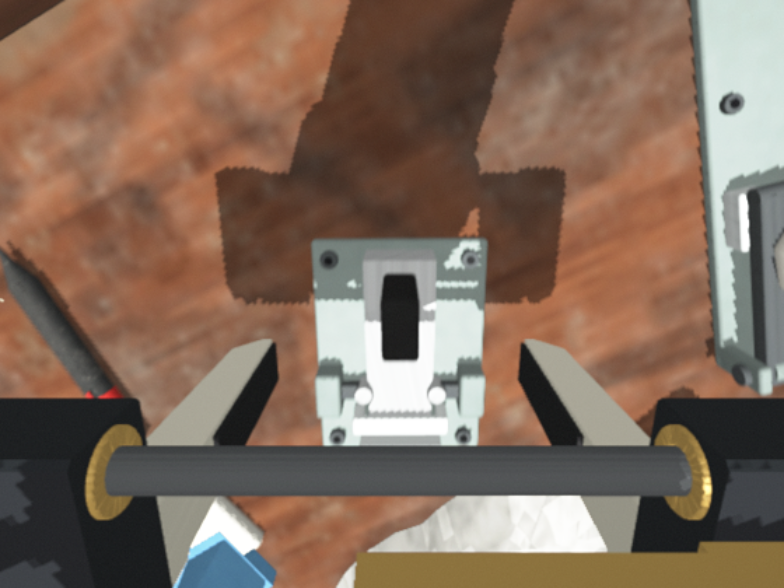

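The tab spans columns 380–418 as predicted, so it is laterally centred. Its rows 274–360 are about 12 px above the prediction, so it sits about 5 mm further back. I'll shift +5 in tool x, descend and close.

arm_command --rows '[{"jaw": 1,"dx": 5,"dy": 0,"dz": 25,"rx": 0,"ry": 0,"rz": 0},{"jaw": 1,"dx": 5,"dy": 0,"dz": 45,"rx": 0,"ry": 0,"rz": 0},{"jaw": 1,"dx": 5,"dy": 0,"dz": 52,"rx": 0,"ry": 0,"rz": 0},{"jaw": 0,"dx": 5,"dy": 0,"dz": 52,"rx": 0,"ry": 0,"rz": 0},{"jaw": -0.4,"dx": 5,"dy": 0,"dz": 52,"rx": 0,"ry": 0,"rz": 0}]'

```text
time: 4.9
tool_pos: [544.4, -374.8, 44.0]
tool_rot: [-3.141, 0.004, 2.676]
ft_force: [0.2, 0.1, 0.1]
grip_width: 83.9
grasp_force: 0.0
```

arm_command --rows '[{"jaw": -1,"dx": 0,"dy": 0,"dz": 0,"rx": 0,"ry": 0,"rz": 0},{"jaw": -1,"dx": 0,"dy": 0,"dz": 0,"rx": 0,"ry": 0,"rz": 0},{"jaw": -1,"dx": 0,"dy": 0,"dz": 0,"rx": 0,"ry": 0,"rz": 0},{"jaw": -1,"dx": 0,"dy": 0,"dz": 0,"rx": 0,"ry": 0,"rz": 0},{"jaw": -1,"dx": 0,"dy": 0,"dz": 0,"rx": 0,"ry": 0,"rz": 0}]'

```text
time: 5.32
tool_pos: [543.2, -373.8, 42.1]
tool_rot: [-3.141, 0.001, 2.676]
ft_force: [-0.1, -1.1, -0.2]
grip_width: 51.0
grasp_force: 0.0
```

arm_command --rows '[{"jaw": -1,"dx": 0,"dy": 0,"dz": 0,"rx": 0,"ry": 0,"rz": 0},{"jaw": -1,"dx": 0,"dy": 0,"dz": 0,"rx": 0,"ry": 0,"rz": 0},{"jaw": -1,"dx": 0,"dy": 0,"dz": 0,"rx": 0,"ry": 0,"rz": 0},{"jaw": -1,"dx": 0,"dy": 0,"dz": 0,"rx": 0,"ry": 0,"rz": 0},{"jaw": -1,"dx": 0,"dy": 0,"dz": 0,"rx": 0,"ry": 0,"rz": 0}]'

```text
time: 5.73
tool_pos: [543.0, -373.6, 41.6]
tool_rot: [3.141, -0.0, 2.676]
ft_force: [-0.7, 1.6, 0.2]
grip_width: 17.6
grasp_force: 0.4
```

arm_command --rows '[{"jaw": -1,"dx": 0,"dy": 0,"dz": 0,"rx": 0,"ry": 0,"rz": 0},{"jaw": -1,"dx": 0,"dy": 0,"dz": 0,"rx": 0,"ry": 0,"rz": 0},{"jaw": -1,"dx": 0,"dy": 0,"dz": 0,"rx": 0,"ry": 0,"rz": 0},{"jaw": -1,"dx": 0,"dy": 0,"dz": 0,"rx": 0,"ry": 0,"rz": 0},{"jaw": -1,"dx": 0,"dy": 0,"dz": 0,"rx": 0,"ry": 0,"rz": 0}]'

```text
time: 6.15
tool_pos: [543.2, -373.2, 41.6]
tool_rot: [3.141, -0.0, 2.676]
ft_force: [0.6, 1.4, 0.3]
grip_width: 15.8
grasp_force: 29.9
```

Gripped at 30 N, with a width of 15.8 mm. I'll pull straight back.

arm_command --rows '[{"jaw": -1,"dx": 6,"dy": 0,"dz": 0,"rx": 0,"ry": 0,"rz": 0},{"jaw": -1,"dx": 13,"dy": 0,"dz": 0,"rx": 0,"ry": 0,"rz": 0},{"jaw": -1,"dx": 22,"dy": 0,"dz": 0,"rx": 0,"ry": 0,"rz": 0},{"jaw": -1,"dx": 32,"dy": 0,"dz": 0,"rx": 0,"ry": 0,"rz": 0},{"jaw": -1,"dx": 42,"dy": 0,"dz": 0,"rx": 0,"ry": 0,"rz": 0}]'

```text
time: 6.57
tool_pos: [504.0, -355.2, 41.5]
tool_rot: [-3.14, -0.001, 2.675]
ft_force: [0.3, -0.2, -0.4]
grip_width: 15.7
grasp_force: 30.0
```

arm_command --rows '[{"jaw": -1,"dx": 5,"dy": 0,"dz": 0,"rx": 0,"ry": 0,"rz": 0},{"jaw": -1,"dx": 8,"dy": 0,"dz": 0,"rx": 0,"ry": 0,"rz": 0},{"jaw": -1,"dx": 8,"dy": 0,"dz": 0,"rx": 0,"ry": 0,"rz": 0},{"jaw": -1,"dx": 8,"dy": 0,"dz": -12,"rx": 0,"ry": 0,"rz": 0},{"jaw": -1,"dx": 8,"dy": 0,"dz": -30,"rx": 0,"ry": 0,"rz": 0}]'

```text
time: 6.98
tool_pos: [497.1, -350.1, 70.4]
tool_rot: [3.141, -0.005, 2.676]
ft_force: [0.2, -0.4, -3.3]
grip_width: 15.6
grasp_force: 30.0
```

Run:
```python
from h import *
s=manip.state();print(s["tool_pos"],s["tool_rot"],s["grip_width"],s["grasp_force"])
im=manip.capture("wrist");C=cam("wrist",s)
cv2.imwrite("pics/w3.png",cv2.resize(im,None,fx=1.4,fy=1.4))
for l in("tilt_base","tilt_plate","wedge"):print(l,[(np.round(d["rect"]),d["conf"]) for d in manip.find_in("wrist",l)[:2]])
```

```text
[ 497.05989937 -350.08221102   70.35772463] [ 3.14090957 -0.00527258  2.6760613 ] 15.57953300769739 29.962996244430542
tilt_base [(array([493.,   7.,  67., 359.]), 0.83)]
tilt_plate [(array([538., 216.,  21., 102.]), 0.57)]
wedge [(array([249., 202.,  70., 154.]), 0.88)]
```

View pics/w3.png

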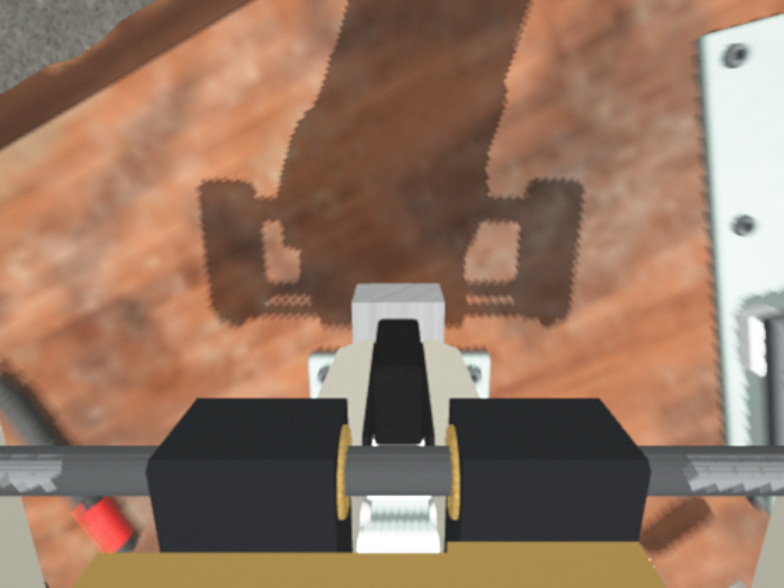

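The wedge is out and held. Its rear face shows corners at (357,284)–(441,284) below and (353,303)–(444,303) above. The base is at the right. Next I'll get the wedge's place in the hand and the approach target.

Run:
```python
from h import *
m=manip.camera_model("wrist");H=m["hand_eye"];C=(m["K"],H[:3,:3],H[:3,3])
for v,z in((284,33.6),(303,7.6)):
    for u in((357,441) if v==284 else (353,444)):print(v,ray(C,u/1.4,v/1.4,z).round(1))
# base from w1 wrist picture: known tool pose then
s=dict(tool_pos=np.array([537.64,-364.885,192.527]),tool_rot=[3.14104,-.0035,2.67615])
C=cam("wrist",s)
for n,u,v,z in(("screw far",612,18,8),("s2",625,136,8),("s3",757,102,8),("hinge corner",640,338,8),("plate edge L",630,195,27),("plate edge R",773,165,27)):print(n,ray(C,u/1.4,v/1.4,z).round(1))
y=np.radians(-12.2);u=np.array([np.cos(y),np.sin(y)]);print("mouth~",np.array([570.2,-145.6])+10*u)
```

```text
284 [ 21.7 -18.3  33.6]
284 [21.6 18.7 33.6]
303 [ 21.7 -17.7   7.6]
303 [21.6 17.6  7.6]
screw far [ 457.2 -165.5    8. ]
s2 [ 532.3 -182.3    8. ]
s3 [552.1 -92.9   8. ]
hinge corner [ 684.8 -222.1    8. ]
plate edge L [ 567.5 -199.9   27. ]
plate edge R [ 592.  -106.3   27. ]
mouth~ [ 579.97415894 -147.71324796]
```

The wedge sits squarely in the hand: tab centre at tool x +1.6, nose at −88.4. The base yaw is about −12.5° and the mouth about (579.5, −148). I'll move to a waypoint behind the apron and turn −14.2° about tool z.

arm_command --rows '[{"jaw": -1,"dx": 12,"dy": 10,"dz": -10,"rx": 0,"ry": 0,"rz": 0},{"jaw": -1,"dx": 28,"dy": 28,"dz": -15,"rx": 0,"ry": 0,"rz": -2},{"jaw": -1,"dx": 44,"dy": 50,"dz": -15,"rx": 0,"ry": 0,"rz": -4},{"jaw": -1,"dx": 60,"dy": 73,"dz": -15,"rx": 0,"ry": 0,"rz": -6},{"jaw": -1,"dx": 76,"dy": 96,"dz": -15,"rx": 0,"ry": 0,"rz": -8}]'

```text
time: 7.6
tool_pos: [472.7, -230.0, 85.9]
tool_rot: [3.141, -0.002, 2.817]
ft_force: [1.0, 0.5, -2.1]
grip_width: 16.2
grasp_force: 30.0
```

arm_command --rows '[{"jaw": -1,"dx": 13,"dy": 24,"dz": 0,"rx": 0,"ry": 0,"rz": -2},{"jaw": -1,"dx": 26,"dy": 50,"dz": 0,"rx": 0,"ry": 0,"rz": -4},{"jaw": -1,"dx": 40,"dy": 76,"dz": 0,"rx": 0,"ry": 0,"rz": -6.1},{"jaw": -1,"dx": 51,"dy": 98,"dz": 0,"rx": 0,"ry": 0,"rz": -6.1},{"jaw": -1,"dx": 51,"dy": 98,"dz": 0,"rx": 0,"ry": 0,"rz": -6.1}]'

```text
time: 8.02
tool_pos: [454.7, -115.0, 85.5]
tool_rot: [3.137, -0.007, 2.931]
ft_force: [0.6, 0.2, -2.7]
grip_width: 15.9
grasp_force: 30.0
```

Run:
```python
from h import *
s=manip.state();print(s["time"],s["tool_pos"],s["tool_rot"],s["ft_force"])
im=manip.capture("wrist");C=cam("wrist",s)
cv2.imwrite("pics/w4.png",cv2.resize(im,None,fx=1.4,fy=1.4))
```

```text
8.0167 [ 454.69885065 -114.97775099   85.54768693] [ 3.13674854 -0.00651725  2.93067702] [ 0.61037038  0.21312214 -2.66622703]
```

View pics/w4.png

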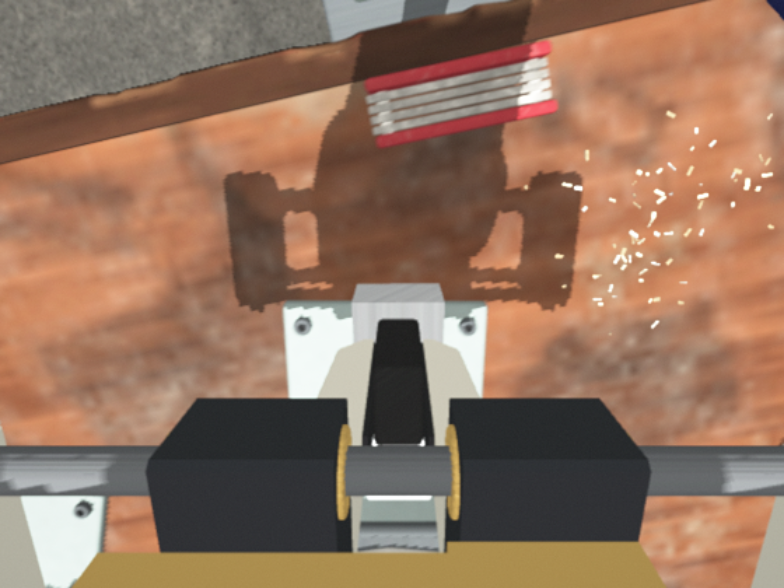

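The base front edge corners are at (284,303) and (487,302), with screws at (303,326) and (469,326). The edge is level in the image, so the yaw matches.

Run:
```python
from h import *
s=dict(tool_pos=np.array([454.69885065,-114.97775099,85.54768693]),tool_rot=[3.13674854,-0.00651725,2.93067702])
C=cam("wrist",s)
p=[ray(C,u/1.4,v/1.4,8)[:2] for u,v in((284,303),(487,302),(303,326),(469,326))]
for q in p:print(q.round(1))
w=p[1]-p[0];y=np.arctan2(-w[0],w[1]);print(np.linalg.norm(w),np.degrees(y))
w2=p[3]-p[2];print(np.degrees(np.arctan2(-w2[0],w2[1])))
u=np.array([np.cos(y),np.sin(y)]);c=(p[0]+p[1])/2;M=c+128*u;print("front",c,"mouth",M)
n=manip.state();t=n["tool_rot"][2]-np.pi;uu=np.array([np.cos(t),np.sin(t)])
print(n["tool_pos"],n["tool_rot"],"nose rel mouth (along,left)",(n["tool_pos"][:2]+88.4*uu-M)@u,np.cross(u,n["tool_pos"][:2]+88.4*uu-M))
```

```text
[ 443.2 -175.4]
[466.  -67.4]
[ 458.3 -168.8]
[477.7 -79.4]
110.29534650336649 -11.939708058818344
-12.25598269740092
front [ 454.59347482 -121.39986166] mouth [ 579.82430274 -147.88079326]
[ 455.72676833 -118.44985599   85.87517831] [ 3.13962989 -0.0033739   2.92787527] nose rel mouth (along,left) -39.10278398055237 2.649458862888812<stdin>:10: DeprecationWarning: Arrays of 2-dimensional vectors are deprecated. Use arrays of 3-dimensional vectors instead. (deprecated in NumPy 2.0)
```

arm_command --rows '[{"jaw": -1,"dx": -15,"dy": -3,"dz": 10,"rx": 0,"ry": 0,"rz": 0},{"jaw": -1,"dx": -27,"dy": -3,"dz": 22,"rx": 0,"ry": 0,"rz": 0},{"jaw": -1,"dx": -27,"dy": -3,"dz": 33,"rx": 0,"ry": 0,"rz": 0},{"jaw": -1,"dx": -27,"dy": -3,"dz": 41,"rx": 0,"ry": 0,"rz": 0},{"jaw": -1,"dx": -27,"dy": -3,"dz": 43.5,"rx": 0,"ry": 0,"rz": 0}]'

```text
time: 8.48
tool_pos: [481.0, -131.7, 41.5]
tool_rot: [-3.141, -0.003, 2.921]
ft_force: [-1.4, 0.5, 0.4]
grip_width: 15.6
grasp_force: 30.0
```

arm_command --rows '[{"jaw": -1,"dx": 0,"dy": 0,"dz": 0.7,"rx": 0,"ry": 0,"rz": 0},{"jaw": -1,"dx": 0,"dy": 0,"dz": 1.5,"rx": 0,"ry": 0,"rz": 0},{"jaw": -1,"dx": 0,"dy": 0,"dz": 1.5,"rx": 0,"ry": 0,"rz": 0},{"jaw": -1,"dx": 0,"dy": 0,"dz": 1.5,"rx": 0,"ry": 0,"rz": 0},{"jaw": -1,"dx": 0,"dy": 0,"dz": 1.5,"rx": 0,"ry": 0,"rz": 0}]'

```text
time: 8.9
tool_pos: [482.5, -131.0, 42.1]
tool_rot: [-3.142, 0.001, 2.922]
ft_force: [-0.9, 0.2, -2.4]
grip_width: 15.9
grasp_force: 30.0
```

Fz still shows the wedge's weight, so I'll lower a little more.

arm_command --rows '[{"jaw": -1,"dx": 0,"dy": 0,"dz": 0.4,"rx": 0,"ry": 0,"rz": 0},{"jaw": -1,"dx": 0,"dy": 0,"dz": 0.8,"rx": 0,"ry": 0,"rz": 0},{"jaw": -1,"dx": 0,"dy": 0,"dz": 0.8,"rx": 0,"ry": 0,"rz": 0},{"jaw": -1,"dx": 0,"dy": 0,"dz": 0.8,"rx": 0,"ry": 0,"rz": 0},{"jaw": -1,"dx": 0,"dy": 0,"dz": 0.8,"rx": 0,"ry": 0,"rz": 0}]'

```text
time: 9.32
tool_pos: [482.9, -131.1, 41.5]
tool_rot: [3.142, 0.001, 2.922]
ft_force: [-1.3, 0.1, 5.3]
grip_width: 15.9
grasp_force: 30.0
```

It is seated, with Fz at +5 N. The nose is about 10 mm before the mouth and about 4 mm right of centre. I'll push in, correcting 4 mm left on the way.

arm_command --rows '[{"jaw": -1,"dx": -3,"dy": 4,"dz": 0,"rx": 0,"ry": 0,"rz": 0},{"jaw": -1,"dx": -12,"dy": 4,"dz": 0,"rx": 0,"ry": 0,"rz": 0},{"jaw": -1,"dx": -22,"dy": 4,"dz": 0,"rx": 0,"ry": 0,"rz": 0},{"jaw": -1,"dx": -32,"dy": 4,"dz": 0,"rx": 0,"ry": 0,"rz": 0},{"jaw": -1,"dx": -40,"dy": 4,"dz": 0,"rx": 0,"ry": 0,"rz": 0}]'

```text
time: 9.73
tool_pos: [523.6, -136.1, 41.5]
tool_rot: [-3.141, 0.002, 2.922]
ft_force: [-0.2, 0.2, 7.2]
grip_width: 15.8
grasp_force: 30.0
```

arm_command --rows '[{"jaw": -1,"dx": -3,"dy": 0,"dz": 0,"rx": 0,"ry": 0,"rz": 0},{"jaw": -1,"dx": -6,"dy": 0,"dz": 0,"rx": 0,"ry": 0,"rz": 0},{"jaw": -1,"dx": -9,"dy": 0,"dz": 0,"rx": 0,"ry": 0,"rz": 0},{"jaw": -1,"dx": -9,"dy": 0,"dz": 0,"rx": 0,"ry": 0,"rz": 0},{"jaw": -1,"dx": -9,"dy": 0,"dz": 0,"rx": 0,"ry": 0,"rz": 0}]'

```text
time: 10.15
tool_pos: [532.2, -138.2, 41.5]
tool_rot: [-3.141, 0.003, 2.922]
ft_force: [0.2, -0.2, 4.7]
grip_width: 16.1
grasp_force: 30.0
```

```bash
cat > n.py <<'E'
from h import *
M=np.array([579.8,-147.9]);y=np.radians(-12.2);u=np.array([np.cos(y),np.sin(y)])
n=manip.state();t=n["tool_rot"][2]-np.pi;d=n["tool_pos"][:2]+88.4*np.array([np.cos(t),np.sin(t)])-M
print(n["time"],n["tool_pos"].round(1),n["tool_rot"].round(4),n["ft_force"].round(1),"nose along",d@u,"left",u[0]*d[1]-u[1]*d[0])
E
python3 n.py
python3 -c "
from h import *
manip.capture('scene');cv2.imwrite('pics/s2.png',manip.capture('scene'))"
```

```text
10.15 [ 532.2 -138.2   41.5] [-3.1414e+00  2.6000e-03  2.9218e+00] [ 0.2 -0.2  4.7] nose along 39.83775735427372 left -1.1320498708136988
```

The nose is 40 mm in, about at contact. I'll push another 21 mm gently.

arm_command --rows '[{"jaw": -1,"dx": -3,"dy": 0,"dz": 0,"rx": 0,"ry": 0,"rz": 0},{"jaw": -1,"dx": -6,"dy": 0,"dz": 0,"rx": 0,"ry": 0,"rz": 0},{"jaw": -1,"dx": -9,"dy": 0,"dz": 0,"rx": 0,"ry": 0,"rz": 0},{"jaw": -1,"dx": -12,"dy": 0,"dz": 0,"rx": 0,"ry": 0,"rz": 0},{"jaw": -1,"dx": -12,"dy": 0,"dz": 0,"rx": 0,"ry": 0,"rz": 0}]'

```text
time: 10.67
tool_pos: [542.8, -140.6, 41.5]
tool_rot: [-3.142, 0.0, 2.922]
ft_force: [-0.4, 0.3, 6.5]
grip_width: 15.9
grasp_force: 30.0
```

arm_command --rows '[{"jaw": -1,"dx": -3,"dy": 0,"dz": 0,"rx": 0,"ry": 0,"rz": 0},{"jaw": -1,"dx": -6,"dy": 0,"dz": 0,"rx": 0,"ry": 0,"rz": 0},{"jaw": -1,"dx": -9,"dy": 0,"dz": 0,"rx": 0,"ry": 0,"rz": 0},{"jaw": -1,"dx": -9,"dy": 0,"dz": 0,"rx": 0,"ry": 0,"rz": 0},{"jaw": -1,"dx": -9,"dy": 0,"dz": 0,"rx": 0,"ry": 0,"rz": 0}]'

```text
time: 11.08
tool_pos: [551.6, -142.5, 41.5]
tool_rot: [-3.142, 0.0, 2.922]
ft_force: [-1.3, 0.0, 6.2]
grip_width: 15.9
grasp_force: 30.0
```

```bash
python3 n.py
python3 - <<'E'
from h import *
a=cv2.imread("pics/scene0.png");m=cv2.imread("pics/s2.png");b=manip.capture("scene");cv2.imwrite("pics/s3.png",b)
f=lambda i:cv2.resize(i[180:260,210:320],None,fx=3.6,fy=3.6,interpolation=cv2.INTER_CUBIC)
t=np.vstack([np.hstack([f(a),f(m)]),np.hstack([f(b),np.zeros_like(f(b))])]);print(t.shape);cv2.imwrite("pics/c1.png",t)
E
```

```text
11.0833 [ 551.6 -142.5   41.5] [-3.1415e+00  3.0000e-04  2.9217e+00] [-1.3  0.   6.2] nose along 59.69490382044249 left -1.3123321553018084
(576, 792, 3)
```

View pics/c1.png

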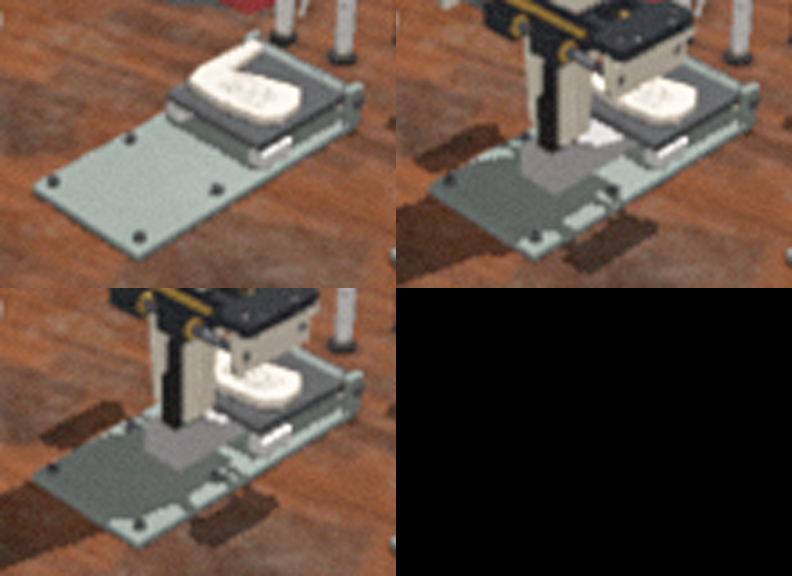

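Top left is before, top right is at contact, and bottom left is now. The plate's front right corner at (248,150) has moved up to about y 144 and the white pad shows more. I'll put a number on the lift by template matching against the predicted shift.

Run:
```python
from h import *
C=cam("scene");y=np.radians(-12.2);u=np.array([np.cos(y),np.sin(y),0]);v=np.array([-u[1],u[0],0]);O=np.array([579.8,-147.9,0])-10*u
def P(x,l,z,th):  # base coords, rotated about hinge x=110, z=22 approx
    dx,dz=x-110,z-22;c,s=np.cos(th),np.sin(th)
    return O+u*(110+dx*c+dz*s)+v*l+np.array([0,0,22-dx*s+dz*c])
a,m,b=[cv2.cvtColor(cv2.imread(f"pics/{n}.png"),cv2.COLOR_BGR2GRAY) for n in("scene0","s2","s3")]
for n,x,l,z in(("front R corner",14,-46,28),("head front",35,-25,40),("mid R edge",50,-48,30),("base R screw",-15,-46,8)):
    p=proj(C,P(x,l,z,0))[0];e=proj(C,P(x,l,z,.05))[0]-p if "base" not in n else 0
    i,j=np.round(p).astype(int);h=5
    out=[]
    for ref,im in((a,b),(m,b),(a,m)):
        k=4;R_=cv2.resize(ref,None,fx=k,fy=k,interpolation=3);I_=cv2.resize(im,None,fx=k,fy=k,interpolation=3)
        t=R_[(j-h)*k:(j+h)*k,(i-h-1)*k:(i+h+1)*k];w=I_[(j-h-5)*k:(j+h+5)*k,(i-h-6)*k:(i+h+6)*k]
        r=cv2.matchTemplate(w,t,cv2.TM_CCOEFF_NORMED);_,mx,_,lo=cv2.minMaxLoc(r);out.append((lo[0]/k-5,lo[1]/k-5,round(mx,2)))
    print(n,p.round(1),"shift for 5mm",np.round(e,2),"meas a-b,m-b,a-m",out)
```

```text
front R corner [281.3 220. ] shift for 5mm [ 0.16 -1.56] meas a-b,m-b,a-m [(1.0, -1.0, 0.94), (1.0, -1.0, 0.94), (0.0, 0.0, 0.99)]
head front [281.  209.9] shift for 5mm [ 0.3  -1.31] meas a-b,m-b,a-m [(1.0, -1.0, 0.97), (1.0, -1.0, 0.97), (0.0, 0.0, 1.0)]
mid R edge [291.1 214.2] shift for 5mm [ 0.17 -1.  ] meas a-b,m-b,a-m [(0.0, -1.0, 0.96), (0.0, -1.0, 0.96), (0.0, 0.0, 1.0)]
base R screw [273.5 230.9] shift for 5mm 0 meas a-b,m-b,a-m [(1.0, 0.0, 0.57), (1.0, -1.0, 0.56), (0.0, 0.0, 0.84)]
```

The plate did not move at nose 40 mm. It then rose about 1–1.5 px, or 3–5 mm, and the wedge geometry gives 4.9 mm. The force is steady and the grip holds at 30 N, so I'm handing in.

```bash
python3 -c "
from plant import manip
s=manip.state();print(s['tool_pos'],s['grasp_force'],s['ft_force']);print(manip.finish_job())"
```

```text
[ 551.60731443 -142.53393414   41.50156114] 29.96512144804001 [-1.02680659  0.19479104  6.95486784]
the job is handed in; nothing more can be done
None
```

The job is handed in: the wedge, still gripped at 30 N, holds the plate's front edge up by about 5 mm (by geometry; the camera shift suggests 3–5 mm), and no contact with the bystanders was seen.

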